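# Pick the leaning tube from the crate and pack the stand kit

## Task

Put the stand kit away: take the bare aluminium tube (red bands) out of the blue crate and press it down into the two spring clips of the green tray until it snaps fully home, level, about midway along. Then lay the clamp arm across above it, down in both black saddles, with its boss block midway between them. Leave the yellow tube and everything else in the crate and on the bench where they are.

Things in the scene. Friction and masses are not known exactly. Their poses are not given: they have to be found in the camera images.
- crate: Fixed blue open crate, outer 232 (x) x 202 (y) mm; origin under its centre, x to its far wall, z up. Floor and walls 6 mm thick; front (-x) and side walls 60 mm high, far (+x) wall and last 34 mm of the sides 93 mm. A 10 mm high cleat crosses the floor at x = -26 mm; the tubes' feet stand just beyond it and the tubes lean on the far rim. Yaw within 0.2 rad of the world's.
- alu_tube_center (a point): Centre of the target: bare aluminium tube, red band near each end, 18 mm in diameter, 180 mm long, about 0.12 kg. x runs along it from foot to upper end. It starts leaning at 35 degrees to the level, upper end on the crate's far rim, centre 53 mm beyond the crate's centre and 65 mm above the bench. It stands left or right of the yellow tube, at least 40 mm free between them.
- yellow_tube_center (a point): Centre of the yellow plastic tube with black bands, same size and lean as the aluminium one; it stays in the crate, undisturbed (x along the tube).
- clip_seat (a point): Where the centre of the clipped-in aluminium tube belongs: over the tray's centre, 33 mm above the bench; x is the direction in which the tube must lie (either way round), z up. Entering, the tube first rests on the clips' rollers with its centre about 51 mm above the bench; about 10 N straight down snaps it through to a hard rest at 33 mm. Its own weight does not.
- clamp_arm_center (a point): Centre of the clamp arm: steel square bar 200 mm long, 16 x 16 mm, along x, through a black boss block 36 x 36 x 36 mm at its middle (this point), a 5 mm high brass screw head on top; 0.25 kg. It starts flat on the bench with the block's underside down, this point 18 mm high, bar roughly along world x.
- saddle_seat (a point): Where the clamp arm's centre belongs: 72 mm above the bench, straight above clip_seat. The bar then lies along this frame's y (either way round), in two black saddles at y = -87 and +87 mm: U-shaped, 14 mm thick in y, 22 mm wide in x for the 16 mm bar, floor 64 mm above the bench, flared side walls up to 87 mm.
- tray: Fixed green tray, 230 (x) x 220 (y) mm, floor 6 mm thick, edge 18 mm high; origin under its centre, axes as clip_seat. Two clips at x = -52 and +52 mm, each 22 mm long, 68 mm wide, 48 mm high, with two sprung white rollers (10 mm thick, 12 mm gap between, axes 42.5 mm up) that part for the tube and close over it. Free for fingers between: 80 mm along x, 80 mm either side in y.
- alu_tube: The aluminium tube's body; its origin is the tube's centre (same as alu_tube_center).
- clamp_arm: The clamp arm's body; origin under the middle of the boss block, 18 mm below clamp_arm_center.
- weight: Brass weight in the front of the crate, 44 mm wide, 38 mm high; stays. Origin under its centre.
- cork_block: Cork block 45 x 60 x 30 mm in the front of the crate; stays. Origin under its centre.
- small_beaker: Clear beaker 44 mm wide, 45 mm high in the front of the crate; stays. Origin under its centre.
- beaker: Clear beaker 90 mm wide, 110 mm high, standing far on the bench; stays. Origin under its centre.
- jar: Amber jar 70 mm wide, 100 mm high, standing far on the bench; stays. Origin under its centre.
- wood_block: Dark wooden block 100 x 70 x 40 mm, far on the bench; stays. Origin under its centre.
There are look-alikes about, which are no part of the job. Several things look just like the clamp_arm: the one meant starts farthest from the robot's base. There is more than one size of the alu_tube; the job needs the larger.

How it is judged:
By the outcome, as a careful person would: the job done as asked, in the order asked, and still so for the second after the job is handed in, with the robot touching nothing.
It also fails if it takes over 72 s, if anything falls off the work surface, if the arm or the gripper's body presses on something with over 40 N, if the wrist force passes 120 N, or if a joint passes its speed limit or range.

## Robot

A 6-joint arm with a two-finger parallel gripper is mounted at the origin on the work surface. World frame = base frame: x ahead of the robot, y to its left, z up, the work surface at z = 0. Lengths are in mm, angles in rad, forces in N, time in s.
With the tool pointing down it reaches from about 400 to 925 mm from the base axis. Payload 12.5 kg.
Tool frame: the origin (TCP) lies at the centre of the arm's flange, where the gripper is bolted on; the fingertips stand 190 mm ahead of it and the grasp point (between the pads) lies 171 mm ahead of it; z points along the fingers, y is the direction in which the jaws open and shut (so a half turn about z gives the same grasp; the last joint's range is limited). The gripper opens to 95 mm and grips with 3 to 60 N. Pads are 20 mm wide; open, the fingers measure 119 mm over their backs; the gripper's body (75 mm by 180 mm) begins 59 mm behind the grasp point.
Start: joints at [1.062, 0.491, 1.559, -0, 1.092, -0.106], TCP at [244.974, 574.989, 404.761] pointing down, gripper open.
Joint ranges: [-3.1, 3.1], [-0.84, 2.19], [0.05, 2.79], [-1.13, 4.28], [0.06, 2.93], [-2.69, 2.69]. Speed limits (rad/s): [2.22, 2.22, 2.79, 3.14, 3.14, 3.14].

## Interface

Orientations are given as [roll, pitch, yaw] about the fixed x, y, z axes, in that order (R = Rz(yaw) Ry(pitch) Rx(roll)).
In Python, from cell import env gives the robot as it stands.
- The arm moves only by the shell command python3 -m pendant 'ROWS'. ROWS is JSON, a list of rows, each an object of numbers: "x", "y", "z": the shift along the tool's x, y, z in units of 150 mm (1.0 is 150 mm); "rx", "ry", "rz": the turn, a rotation vector about the tool's x, y, z in units of 45 degrees (1.0 is 45 degrees); "jaw": the opening, from 0 (shut) to 1 (fully open). In form: [{"x": .., "y": .., "z": .., "rx": .., "ry": .., "rz": .., "jaw": ..}, ...]. A call has 1 to 10 rows; each row is the pose to reach, as a shift and turn from the pose commanded when the call began, along the tool's axes at that moment; what a row does not reach only later rows make up. A row lasts 1/8 s, in which the tool goes at most 62.5 mm and 10.7 degrees, less where a joint would pass 70% of its speed; a pose out of reach is approached as far as the arm can. A call with a number of a shift or a turn outside -1 to 1 is refused whole. A call with a gripper value outside its range is refused whole. The fingers move at their own pace and stop on an object; the grip force is fixed at half the most. Time passes only in rows, so rows that repeat a pose let the fingers close. It gives the time, the measured TCP pose, the force and the opening at its end, in the units of the state.
- env.state(): the state, without advancing time (a new reading comes with each control period).
- env.read_camera(name): name is "scene" or "top"; returns a dict with "img" (420x560x3 uint8, red, green, blue), "fx", "fy", "cx", "cy" (pixels), "rvec" (rotation vector, rad) and "tvec" (3), from world to camera coordinates, as OpenCV has them. Camera axes: x right, y down, z forward; pixel columns grow to the right and rows downward; lengths in mm; the calibration is good to about 2 mm. A picture is of the moment at which its call begins. There is no depth.
- env.job_done(): hands the job in, once; it reports no verdict.
The state is a dict: "t": time; "joints": joint angles; "qvel": joint speeds; "tau": joint torques, N m; "eef_pos": TCP position; "tcp_rot": TCP orientation; "ft_force": force on the tool from outside, world axes, zero at the start; "moment": the same for the moment, N m; "opening": opening from 0.0 (shut) to 1.0 (fully open).
Only numpy, scipy, OpenCV 4.12 (cv2) and the standard library are available. Lean on these libraries where they do the work, as an engineer would, in place of code of your own. Each camera call takes 0.05 s, during which the arm holds its last target.

## Working session

There is one attempt and no reset: what is moved stays moved. The work goes in short steps, Python scripts to look and compute and a shell command to move; the robot and the scene stay as the last step left them, time stands still between calls to the robot, and variables do not carry over. Pictures are saved under pics/ and viewed, and the job is handed in when it is done.

```bash
mkdir -p pics; ls
cat > h.py <<'E'
import numpy as np, cv2
from cell import env
def cam(n,save=None):
    c=env.read_camera(n); 
    c['R']=cv2.Rodrigues(np.array(c['rvec'],float))[0]; c['t']=np.array(c['tvec'],float).ravel()
    if save: cv2.imwrite('pics/'+save,c['img'][:,:,::-1])
    return c
def ray(c,u,v):
    d=c['R'].T@np.array([(u-c['cx'])/c['fx'],(v-c['cy'])/c['fy'],1.]); o=-c['R'].T@c['t']; return o,d
def onz(c,u,v,z):
    o,d=ray(c,u,v); return o+d*(z-o[2])/d[2]
def proj(c,P):
    p=c['R']@np.asarray(P,float)+c['t']; return c['fx']*p[0]/p[2]+c['cx'],c['fy']*p[1]/p[2]+c['cy']
def tri(c1,p1,c2,p2):
    o1,d1=ray(c1,*p1);o2,d2=ray(c2,*p2)
    s=np.linalg.lstsq(np.c_[d1,-d2],o2-o1,rcond=None)[0]
    a=o1+s[0]*d1;b=o2+s[1]*d2
    return (a+b)/2,np.linalg.norm(a-b)
E
python3 - <<'E'
from h import *
for n in('scene','top'):
    c=cam(n,n+'0.png'); print(n,-c['R'].T@c['t'],c['fx'],c['R'].round(3).tolist())
print(env.state())
E
```

```text
pics
scene [1350.11824989  424.12056808  902.80749678] 481.1908462778842 [[-0.401, 0.916, -0.005], [0.601, 0.258, -0.757], [-0.692, -0.306, -0.654]]
top [ 404.90470794   58.2217885  1542.40631705] 491.47288458962805 [[-0.016, -1.0, -0.014], [-0.998, 0.017, -0.066], [0.066, 0.013, -0.998]]
{'t': 0.1, 'joints': array([ 1.06241957e+00,  4.91477951e-01,  1.55936793e+00,  2.11150982e-06,
        1.09171220e+00, -1.05604910e-01]), 'qvel': array([ 0.00085288, -0.00067544, -0.00166957,  0.0006042 ,  0.00088345,
       -0.00114489]), 'tau': array([ 3.13314689e-03, -6.13625336e+01, -2.58611047e+01,  6.93893689e-02,
        4.69129847e-02, -1.29155947e-04]), 'eef_pos': array([244.95037244, 574.97146247, 404.24043756]), 'tcp_rot': array([-3.14063281e+00, -1.03626351e-04,  2.73881978e+00]), 'ft_force': array([-0.42135197,  0.12457518, -0.30052265]), 'moment': array([-0.00134122,  0.02258548,  0.02718304]), 'opening': 1.003863737503099}
```

View pics/scene0.png

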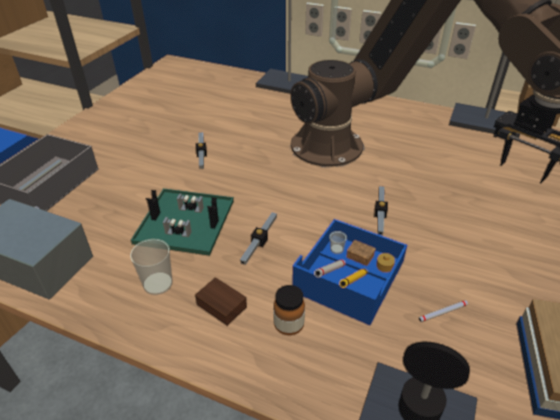

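View pics/top0.png

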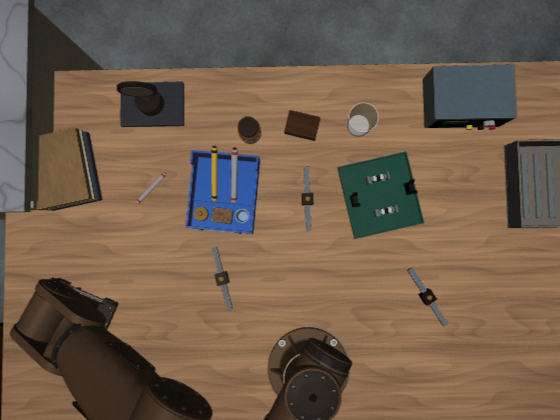

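The top view shows the blue crate at about (223,192), with the yellow tube at u≈214 and the aluminium tube at u≈234. The tray is at (381,195), and the farthest clamp arm is at (308,199). I'll zoom in to measure them.

Run:
```python
from h import *
t=cv2.imread('pics/top0.png');s=cv2.imread('pics/scene0.png')
a=cv2.resize(t[135:245,180:330],None,fx=5,fy=5,interpolation=cv2.INTER_CUBIC);cv2.imwrite('pics/a.png',a)
a=cv2.resize(t[140:245,330:430],None,fx=5.5,fy=5.5,interpolation=cv2.INTER_CUBIC);cv2.imwrite('pics/b.png',a)
a=cv2.resize(s[170:330,230:420],None,fx=3.7,fy=3.7,interpolation=cv2.INTER_CUBIC);cv2.imwrite('pics/c.png',a)
```

```text
(no output)
```

View pics/a.png

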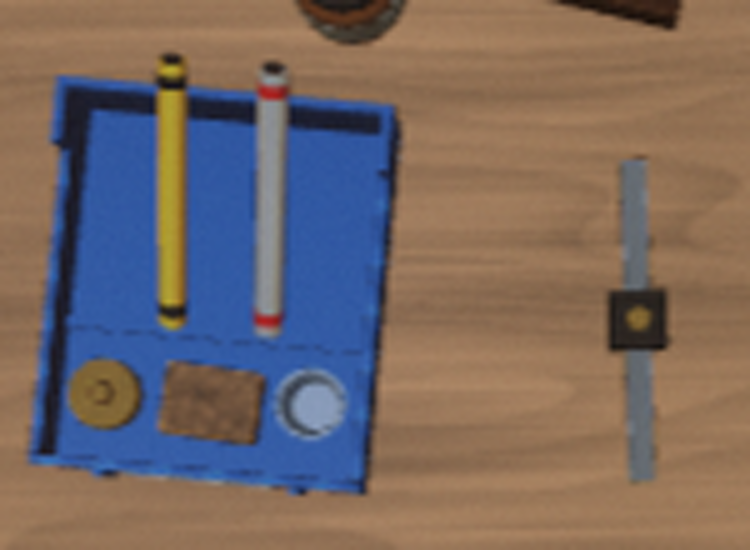

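View pics/b.png

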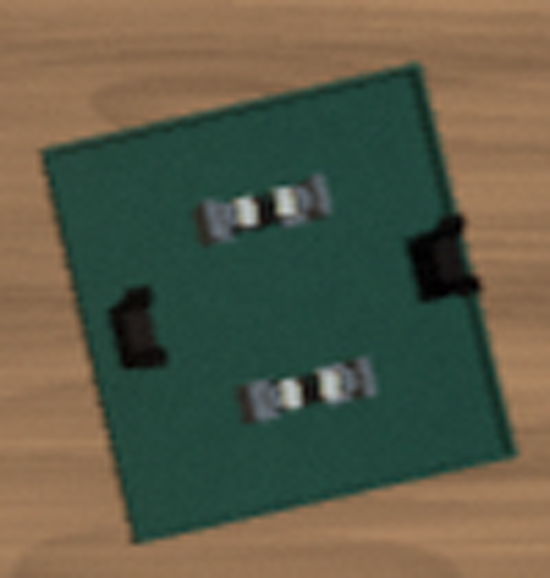

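View pics/c.png

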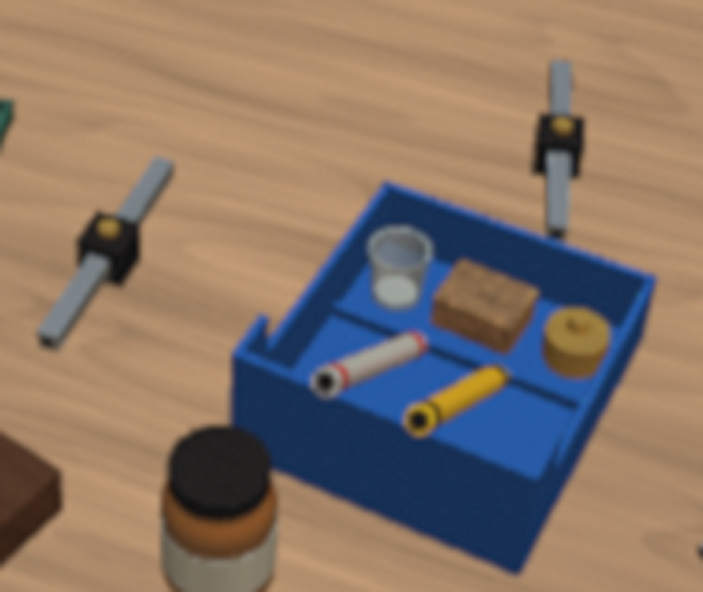

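```bash
cat > m.py <<'E'
from h import *
ct=cam('top');cs=cam('scene')
def hsv(c): return cv2.cvtColor(c['img'],cv2.COLOR_RGB2HSV)
def roi(m,u0,v0,u1,v1):
    o=np.zeros_like(m);o[v0:v1,u0:u1]=m[v0:v1,u0:u1];return o
H=hsv(ct);HS=hsv(cs)
# tray
def tray(c,Hh,box,near):
    m=roi(cv2.inRange(Hh,(65,80,25),(95,255,180)),*box)
    m=cv2.morphologyEx(m,cv2.MORPH_CLOSE,np.ones((15,15)))
    k=max(cv2.findContours(m,0,1)[0],key=cv2.contourArea)
    h=cv2.convexHull(k); 
    q=cv2.approxPolyDP(h,8,True).reshape(-1,2); return q,k.reshape(-1,2)
q,k=tray(ct,H,(325,135,435,245),0); print('traytop',q.tolist())
q2,k2=tray(cs,HS,(120,170,250,270),0); print('trayscene',q2.tolist())
def lines(q,k):
    L=[]
    for i in range(len(q)):
        a,b=q[i].astype(float),q[(i+1)%len(q)].astype(float)
        d=(b-a)/np.linalg.norm(b-a);n=np.array([-d[1],d[0]])
        s=(k-a)@d/np.linalg.norm(b-a);e=np.abs((k-a)@n)
        p=k[(s>.1)&(s<.9)&(e<4)].astype(np.float32)
        vx,vy,x,y=cv2.fitLine(p,cv2.DIST_HUBER,0,.01,.01).ravel(); L.append((np.array([x,y]),np.array([vx,vy])))
    return L
for c,qq,kk in((ct,q,k),(cs,q2,k2)):
    if len(qq)!=4: continue
    L=lines(qq,kk); o,_=ray(c,0,0); cen=onz(c,*qq.mean(0),9)
    W=[]
    for p,d in L:
        P=onz(c,*p,18); A=onz(c,*(p+20*d),18)
        dd=(A-P)[:2];dd/=np.linalg.norm(dd);n=np.array([-dd[1],dd[0]])
        if n@(P-cen)[:2]<0:n=-n
        near=n@(o-P)[:2]>0
        if near: P=onz(c,*p,0);
        W.append((n,n@P[:2],near))
    for w in W: print(w[0].round(4),round(w[1],1),w[2],round(np.degrees(np.arctan2(w[0][1],w[0][0])),2))
    pts=[np.linalg.solve(np.array([W[i][0],W[(i+1)%4][0]]),[W[i][1],W[(i+1)%4][1]]) for i in range(4)]
    print('centre',np.mean(pts,0),'sides',[np.linalg.norm(pts[i]-pts[i-1]).round(1) for i in range(4)])
# rollers in top
m=roi(cv2.inRange(H,(0,0,140),(180,60,255)),330,140,430,240)
n,_,st,ce=cv2.connectedComponentsWithStats(m)
for i in range(1,n):
    if st[i,4]>3: print('roller',ce[i],st[i,4],onz(ct,*ce[i],46).round(1))
# alu tube red bands
for nm,c,Hh,box in(('top',ct,H,(226,140,246,210)),('scene',cs,HS,(300,250,350,290))):
    m=roi(cv2.inRange(Hh,(0,120,80),(8,255,255))|cv2.inRange(Hh,(170,120,80),(180,255,255)),*box)
    n,_,st,ce=cv2.connectedComponentsWithStats(m)
    print(nm,[(ce[i].round(2).tolist(),st[i].tolist()) for i in range(1,n) if st[i,4]>2])
# crate blue
# clamp arm boss: brass screw
for nm,c,Hh,box in(('top',ct,H,(295,160,320,235)),('scene',cs,HS,(240,210,280,265))):
    m=roi(cv2.inRange(Hh,(0,0,0),(180,255,62)),*box)
    n,_,st,ce=cv2.connectedComponentsWithStats(m)
    for i in range(1,n):
        if st[i,4]>8: print('boss',nm,ce[i],st[i],onz(c,*ce[i],36 if nm=='top' else 18).round(1))
    m=roi(cv2.inRange(Hh,(15,100,60),(30,255,255)),*box) ; m&=0
    m=roi(cv2.inRange(Hh,(85,20,60),(130,160,200)),*box)
    n,_,st,ce=cv2.connectedComponentsWithStats(m)
    for i in range(1,n):
        if st[i,4]>8: print('bar',nm,ce[i],st[i],onz(c,*ce[i],26).round(1))
E
python3 m.py
```

```text
traytop [[405, 152], [423, 222], [355, 237], [338, 168]]
trayscene [[163, 190], [231, 198], [208, 253], [133, 242]]
[ 0.2092 -0.9779] 446.0 False -77.93
[-0.9779 -0.209 ] -356.7 False -167.94
[-0.2076  0.9782] -233.3 True 101.98
[0.9777 0.2101] 580.0 False 12.13
centre [ 529.19269637 -234.51822504] sides [np.float64(223.8), np.float64(212.1), np.float64(223.6), np.float64(211.7)]
[-0.9786 -0.206 ] -361.4 False -168.11
[-0.209   0.9779] -234.9 True 102.06
[0.9844 0.1759] 582.8 True 10.13
[ 0.1745 -0.9847] 423.8 False -79.95
centre [ 526.26698992 -232.77777895] sides [np.float64(201.9), np.float64(214.5), np.float64(209.3), np.float64(208.2)]
roller [381.63636364 176.18181818] 11 [ 583.  -234.5   46. ]
roller [374.08333333 178.        ] 12 [ 577.9 -211.3   46. ]
roller [389.75       209.58333333] 12 [ 480.5 -256.1   46. ]
roller [382.38461538 211.15384615] 13 [ 476.1 -233.6   46. ]
top [([234.12, 152.94], [231, 152, 7, 3, 17]), ([233.0, 198.5], [231, 198, 5, 2, 10])]
scene [([322.67, 271.0], [322, 270, 2, 3, 3])]
boss top [307.01818182 198.60909091] [302 193  11  12 110] [518.9  -5.9  36. ]
bar top [306.45263158 179.78947368] [305 167   4  26  95] [578.2  -5.7  26. ]
bar top [307.57894737 217.05263158] [306 205   4  26  95] [462.6  -6.9  26. ]
boss scene [260.25352113 236.99295775] [252 229  15  18 142] [516.5  -2.7  18. ]
bar scene [268.30508475 221.50847458] [263 214  12  16  59] [459.4  -5.   26. ]
bar scene [249.95 248.64] [242 238  16  22 100] [574.   -4.5  26. ]
```

```bash
cat > tube.py <<'E'
from h import *
from scipy.optimize import least_squares
c=cam('top')
def pts(x,y,psi,s,th=np.radians(35),z=65):
    e=np.array([np.cos(psi),np.sin(psi),0]);k=np.array([0,0,1.])
    d=np.cos(th)*e+np.sin(th)*k; n=9*(-np.sin(th)*e+np.cos(th)*k)
    C=np.array([x,y,z]); return C,C+s*d+n,C-s*d+n
obs=np.array([[234.12,152.94],[233.0,198.5]])
f=lambda v:(np.array([proj(c,p) for p in pts(*v)[1:]])-obs).ravel()
r=least_squares(f,[550,220,0,80.],x_scale=[10,10,.1,10]);print(r.x.round(3),r.cost)
e=np.array([np.cos(r.x[2]),np.sin(r.x[2])])
# crate: blue outer silhouette corners
H=cv2.cvtColor(c['img'],cv2.COLOR_RGB2HSV);m=cv2.inRange(H,(100,120,40),(125,255,255));m[:,:180]=0;m[:,270:]=0;m[:140]=0;m[245:]=0
k=max(cv2.findContours(cv2.morphologyEx(m,cv2.MORPH_CLOSE,np.ones((9,9))),0,1)[0],key=cv2.contourArea)
b=cv2.minAreaRect(k);print(b); bp=cv2.boxPoints(b);print([onz(c,*p,60).round(0)[:2].tolist() for p in bp])
E
python3 tube.py
cat > rows.py <<'E'
# usage: python3 rows.py x y z  zx zy zz yx yy yz  (target grasp point, tool z dir, tool y dir) -> delta in rows units
import sys
from h import *
from scipy.spatial.transform import Rotation as Ro
def delta(G,z,y,off=171):
    s=env.state();R=Ro.from_euler('xyz',s['tcp_rot']);p=s['eef_pos']
    z=np.array(z,float);z/=np.linalg.norm(z);y=np.array(y,float);y-=z*(y@z);y/=np.linalg.norm(y)
    T=Ro.from_matrix(np.c_[np.cross(y,z),y,z]);q=np.array(G,float)-off*z
    d=R.inv().apply(q-p)/150;w=(R.inv()*T).as_rotvec()/np.radians(45)
    print('t',round(s['t'],2),'shift',d.round(3),'turn',w.round(3),'grasp now',(p+R.apply([0,0,171])).round(1),'F',s['ft_force'].round(1),'open',round(s['opening'],3))
E
```

```text
[ 5.92303e+02  2.14970e+02 -1.12000e-01  7.79020e+01] 2.4233807008389483e-27
((221.74549865722656, 192.0510711669922), (68.1176986694336, 78.72355651855469), 5.04245138168335)
[[434.0, 367.0], [672.0, 345.0], [650.0, 138.0], [412.0, 162.0]]
```

Run:
```python
from h import *
c=cam('scene'); 
e=np.array([.9945*.819,-.105*.819,.5736])
C=np.array([592.5,215,65])
print(proj(c,C+90*e),'face obs 317.8,273.2', proj(c,C-90*e))
from rows import delta
delta([522,222,166],[.570,-.060,-.819],[.105,.9945,0])
```

```text
(np.float64(316.2121806742761), np.float64(273.46054345314496)) face obs 317.8,273.2 (np.float64(340.3332350842755), np.float64(263.24727267668237))
t 0.3 shift [-1.997 -1.633  0.657] turn [-0.116 -0.772 -0.367] grasp now [244.9 574.9 233.5] F [ 0.1  0.3 -0.1] open 0.998
```

```bash
python3 -m pendant '[{"x":-1,"y":-0.82,"z":0.2,"rx":-0.116,"ry":-0.772,"rz":-0.367,"jaw":0.45},{"x":-1,"y":-0.82,"z":0.2,"rx":-0.116,"ry":-0.772,"rz":-0.367,"jaw":0.45},{"x":-1,"y":-0.82,"z":0.2,"rx":-0.116,"ry":-0.772,"rz":-0.367,"jaw":0.45},{"x":-1,"y":-0.82,"z":0.2,"rx":-0.116,"ry":-0.772,"rz":-0.367,"jaw":0.45},{"x":-1,"y":-0.82,"z":0.2,"rx":-0.116,"ry":-0.772,"rz":-0.367,"jaw":0.45}]'
python3 -c "
from rows import *
delta([522,222,166],[.570,-.060,-.819],[.105,.9945,0])"
```

```text
t: 0.92
eef_pos: [335.0, 402.5, 374.8]
tcp_rot: [3.141, 0.61, 3.035]
ft_force: [-0.3, 0.3, -0.4]
opening: 0.531
t 0.93 shift [-0.323 -1.065  0.784] turn [-0.001 -0.    -0.002] grasp now [432.4 392.1 234.6] F [-0.3  0.3 -0.4] open 0.531
```

```bash
python3 -m pendant '[{"x":-0.323,"y":-1,"z":0.784,"jaw":0.42},{"x":-0.323,"y":-1,"z":0.784,"jaw":0.42},{"x":-0.323,"y":-1,"z":0.784,"jaw":0.42},{"x":-0.323,"y":-1,"z":0.784,"jaw":0.42},{"x":-0.323,"y":-1,"z":0.784,"jaw":0.42}]'
python3 -c "
from rows import *
cam('top','t1.png');cam('scene','s1.png')
t=cv2.imread('pics/t1.png')[120:250,180:290];s=cv2.imread('pics/s1.png')[170:330,230:420]
cv2.imwrite('pics/d.png',np.hstack([cv2.resize(t,(406,480)),cv2.resize(s,(394,480))]))
delta([590.8,215.2,67.5],[.570,-.060,-.819],[.105,.9945,0])"
```

```text
t 1.02 shift [-0.329 -1.07   1.588] turn [ 0.    -0.002 -0.002] grasp now [431.9 393.3 234.7] F [-0.1  1.  -0.7] open 0.477invalid input
```

View pics/d.png

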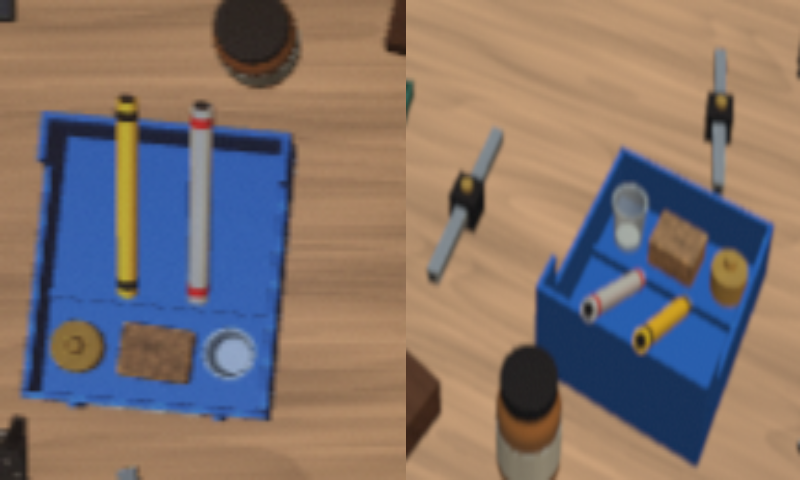

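The crate is unchanged, with the gripper still off at its left. The call was refused, probably because the turn keys were missing, so I'll write every field.

```bash
python3 -m pendant '[{"x":-0.32,"y":-1,"z":0.78,"rx":0,"ry":0,"rz":0,"jaw":0.42},{"x":-0.32,"y":-1,"z":0.78,"rx":0,"ry":0,"rz":0,"jaw":0.42},{"x":-0.32,"y":-1,"z":0.78,"rx":0,"ry":0,"rz":0,"jaw":0.42},{"x":-0.32,"y":-1,"z":0.78,"rx":0,"ry":0,"rz":0,"jaw":0.42}]'
python3 -c "
from rows import *
cam('top','t1.png');cam('scene','s1.png')
t=cv2.imread('pics/t1.png')[120:250,180:290];s=cv2.imread('pics/s1.png')[170:330,230:420]
cv2.imwrite('pics/d1.png',np.hstack([cv2.resize(t,(406,480)),cv2.resize(s,(394,480))]))
delta([590.8,215.2,67.5],[.570,-.060,-.819],[.105,.9945,0])"
```

```text
t: 1.52
eef_pos: [432.2, 243.2, 316.6]
tcp_rot: [-3.14, 0.593, 3.031]
ft_force: [0.0, 0.7, 0.3]
opening: 0.418
t 1.62 shift [ 0.057 -0.084  0.844] turn [-0.003 -0.021 -0.003] grasp now [526.4 234.5 175.5] F [-0.2 -0.2 -0.4] open 0.42
```

View pics/d1.png

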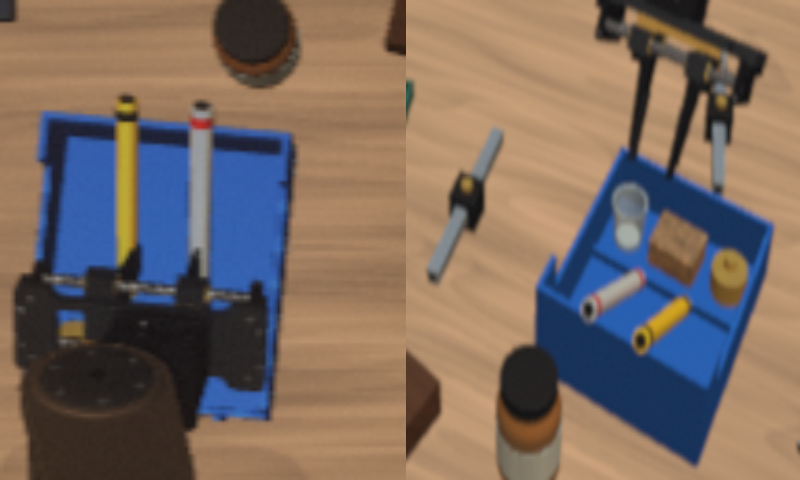

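The open fingers hang above and in front of the tubes, about 12 mm left of the aluminium one. I'll correct sideways first, then advance along the tool axis.

```bash
python3 -m pendant '[{"x":0.057,"y":-0.084,"z":0.15,"rx":0,"ry":-0.02,"rz":0,"jaw":0.42},{"x":0.057,"y":-0.084,"z":0.3,"rx":0,"ry":-0.02,"rz":0,"jaw":0.42},{"x":0.057,"y":-0.084,"z":0.5,"rx":0,"ry":-0.02,"rz":0,"jaw":0.42},{"x":0.057,"y":-0.084,"z":0.5,"rx":0,"ry":-0.02,"rz":0,"jaw":0.42}]'
python3 -c "
from rows import *
cam('top','t2.png');cam('scene','s2.png')
t=cv2.imread('pics/t2.png')[120:250,180:290];s=cv2.imread('pics/s2.png')[170:330,230:420]
cv2.imwrite('pics/d2.png',np.hstack([cv2.resize(t,(406,480)),cv2.resize(s,(394,480))]))
delta([590.8,215.2,67.5],[.570,-.060,-.819],[.105,.9945,0])"
```

```text
t: 2.12
eef_pos: [484.6, 235.4, 277.8]
tcp_rot: [-3.135, 0.56, 3.036]
ft_force: [-0.4, -0.5, 0.1]
opening: 0.423
t 2.23 shift [ 0.192 -0.056  0.442] turn [-0.008 -0.063  0.   ] grasp now [573.7 224.8 134.2] F [ 0.3 -0.3  0.3] open 0.421
```

View pics/d2.png

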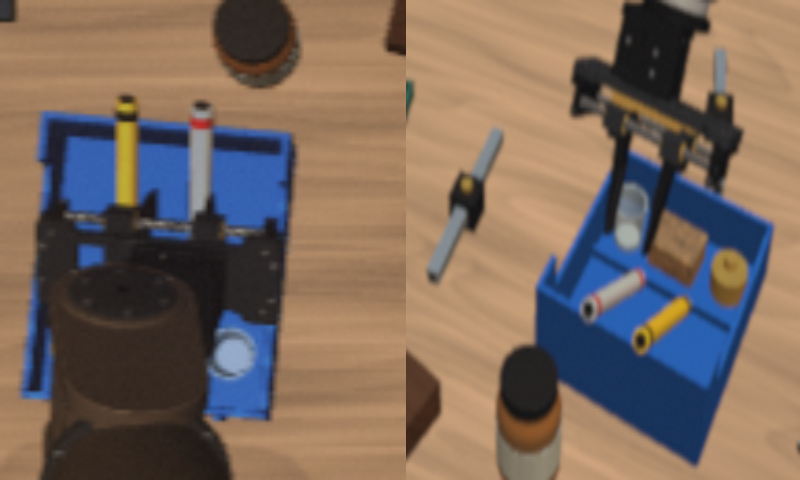

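```bash
python3 -c "
from h import *
s=env.state();print(s['joints'].round(3),s['qvel'].round(3),s['eef_pos'],s['tcp_rot'])"
```

```text
[ 0.368  0.519  1.996 -1.133  0.277 -0.043] [ 0.003 -0.022  0.009 -0.001 -0.     0.001] [483.35061709 235.31384227 279.04503542] [-3.13575754  0.56083005  3.03660774]
```

Joint 4 is on its lower limit (-1.13) at the 35° tilt, so that pose can't be reached. I'll use a 22° tilt and take up the remaining 13° at the tray.

```bash
python3 -c "
from rows import *
z=np.array([.3725,-.0393,-.927]);C=np.array([592.5,215,65])
delta(C-60*z,z,[.105,.9945,0])"
```

```text
t 2.23 shift [-0.137 -0.058  0.085] turn [-0.007  0.225 -0.   ] grasp now [573.7 224.8 134.2] F [ 0.3 -0.3  0.3] open 0.421
```

```bash
python3 -m pendant '[{"x":-0.137,"y":-0.058,"z":0.085,"rx":-0.007,"ry":0.225,"rz":0,"jaw":0.42},{"x":-0.137,"y":-0.058,"z":0.085,"rx":-0.007,"ry":0.225,"rz":0,"jaw":0.42},{"x":-0.137,"y":-0.058,"z":0.085,"rx":-0.007,"ry":0.225,"rz":0,"jaw":0.42}]'
python3 -c "
from rows import *
z=np.array([.3725,-.0393,-.927]);C=np.array([592.5,215,65])
print(env.state()['joints'].round(3))
cam('top','t3.png');cam('scene','s3.png')
t=cv2.imread('pics/t3.png')[120:250,180:290];s=cv2.imread('pics/s3.png')[170:330,230:420]
cv2.imwrite('pics/d3.png',np.hstack([cv2.resize(t,(406,480)),cv2.resize(s,(394,480))]))
delta(C-3*z,z,[.105,.9945,0])"
```

```text
t: 2.6
eef_pos: [506.4, 224.0, 280.4]
tcp_rot: [3.14, 0.384, 3.036]
ft_force: [-0.3, -0.1, 0.7]
opening: 0.422
[ 0.32   0.532  1.928 -0.447  0.362 -0.752]
t 2.7 shift [0.004 0.001 0.387] turn [ 0.001  0.002 -0.001] grasp now [570.4 217.2 121.9] F [0.4 0.  0.4] open 0.418
```

View pics/d3.png

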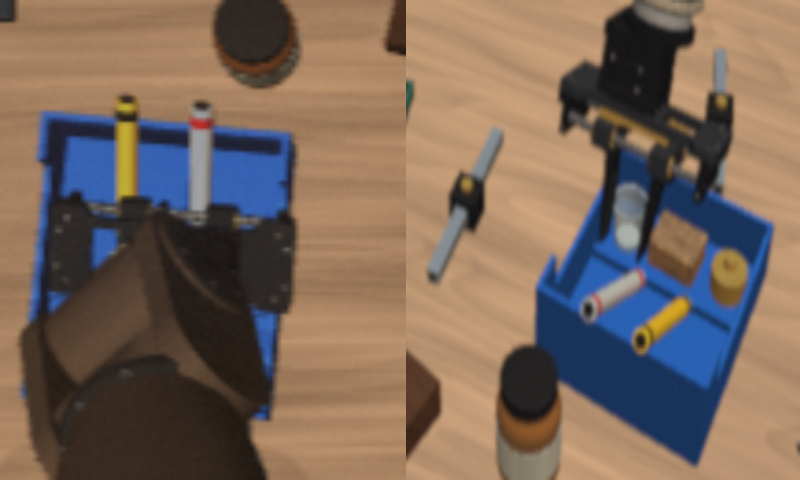

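The target is reached and the fingers straddle the aluminium tube's line. Advancing 58 mm and closing.

```bash
python3 -m pendant '[{"x":0.004,"y":0,"z":0.15,"rx":0,"ry":0,"rz":0,"jaw":0.42},{"x":0.004,"y":0,"z":0.3,"rx":0,"ry":0,"rz":0,"jaw":0.42},{"x":0.004,"y":0,"z":0.387,"rx":0,"ry":0,"rz":0,"jaw":0.42},{"x":0.004,"y":0,"z":0.387,"rx":0,"ry":0,"rz":0,"jaw":0.42}]'
python3 -c "
from rows import *
z=np.array([.3725,-.0393,-.927]);C=np.array([592.5,215,65])
print(env.state()['joints'].round(3))
cam('top','t4.png');cam('scene','s4.png')
t=cv2.imread('pics/t4.png')[120:250,180:290];s=cv2.imread('pics/s4.png')[210:300,280:380]
cv2.imwrite('pics/d4.png',np.hstack([cv2.resize(t,(340,400)),cv2.resize(s,(444,400))]))
delta(C-3*z,z,[.105,.9945,0])"
```

```text
t: 3.2
eef_pos: [527.5, 221.6, 225.2]
tcp_rot: [-3.141, 0.384, 3.036]
ft_force: [0.2, 0.4, -0.1]
opening: 0.418
[ 0.304  0.64   1.916 -0.585  0.274 -0.621]
t 3.3 shift [-0.001  0.001 -0.001] turn [ 0.     0.002 -0.001] grasp now [591.5 214.9  67.7] F [ 0.3  0.1 -0.1] open 0.42
```

View pics/d4.png

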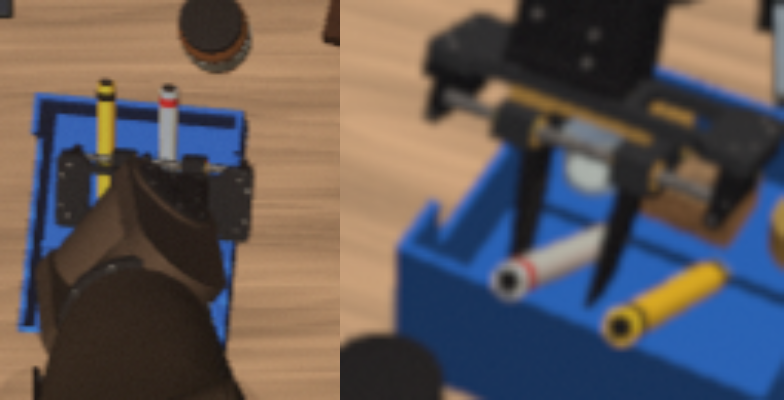

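The fingers stand either side of the aluminium tube, clear of the yellow one. Closing.

```bash
python3 -m pendant '[{"x":0,"y":0,"z":0,"rx":0,"ry":0,"rz":0,"jaw":0},{"x":0,"y":0,"z":0,"rx":0,"ry":0,"rz":0,"jaw":0},{"x":0,"y":0,"z":0,"rx":0,"ry":0,"rz":0,"jaw":0},{"x":0,"y":0,"z":0,"rx":0,"ry":0,"rz":0,"jaw":0},{"x":0,"y":0,"z":0,"rx":0,"ry":0,"rz":0,"jaw":0},{"x":0,"y":0,"z":0,"rx":0,"ry":0,"rz":0,"jaw":0}]'
python3 -c "
from rows import *
z=np.array([.3725,-.0393,-.927]);C=np.array([592.5,215,65])
delta(C-3*z+np.array([-15,0,130]),z,[.105,.9945,0])"
```

```text
t: 4.05
eef_pos: [527.8, 221.5, 225.8]
tcp_rot: [3.141, 0.385, 3.036]
ft_force: [-0.9, 0.5, 2.2]
opening: 0.184
t 4.05 shift [-0.234 -0.008 -0.844] turn [ 0.     0.002 -0.001] grasp now [591.7 214.8  67.3] F [-0.9  0.5  2.2] open 0.184
```

```bash
python3 -m pendant '[{"x":-0.08,"y":0,"z":-0.2,"rx":0,"ry":0,"rz":0,"jaw":0},{"x":-0.16,"y":0,"z":-0.4,"rx":0,"ry":0,"rz":0,"jaw":0},{"x":-0.24,"y":0,"z":-0.6,"rx":0,"ry":0,"rz":0,"jaw":0},{"x":-0.325,"y":0,"z":-0.803,"rx":0,"ry":0,"rz":0,"jaw":0},{"x":-0.325,"y":0,"z":-0.803,"rx":0,"ry":0,"rz":0,"jaw":0}]'
python3 -c "
from rows import *
a=.2105;z=np.array([-np.sin(np.radians(13))*np.cos(a),-np.sin(np.radians(13))*np.sin(a),-np.cos(np.radians(13))])
print(env.state()['joints'].round(3),z)
cam('top','t5.png');cam('scene','s5.png')
t=cv2.imread('pics/t5.png')[100:250,150:290];s=cv2.imread('pics/s5.png')[170:330,230:420]
cv2.imwrite('pics/d5.png',np.hstack([cv2.resize(t,(373,400)),cv2.resize(s,(427,400))]))
delta([450,0,220],z,[-np.sin(a),np.cos(a),0])"
```

```text
t: 4.68
eef_pos: [527.7, 221.5, 357.4]
tcp_rot: [3.14, 0.388, 3.035]
ft_force: [-0.6, -0.4, -2.6]
opening: 0.179
[ 0.303  0.442  1.816 -0.293  0.543 -0.936] [-0.21998561 -0.04700327 -0.97437006]
t 4.78 shift [ 0.025 -1.442 -0.239] turn [-0.032  0.771 -0.408] grasp now [591.1 214.5 196.3] F [ 0.3 -0.4 -2.2] open 0.183
```

View pics/d5.png

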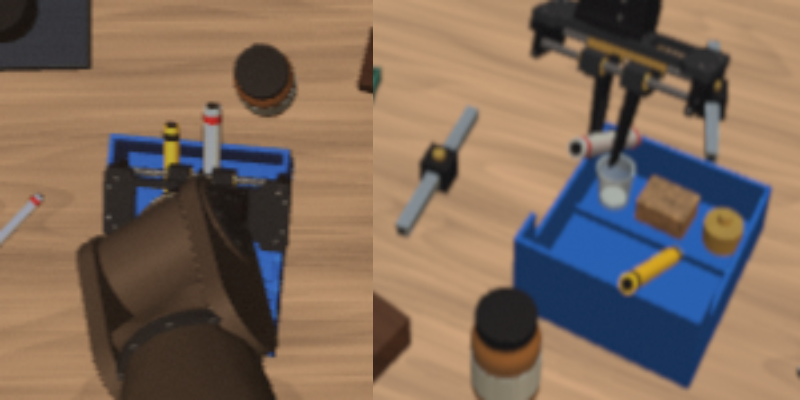

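The tube is held and lifted; the yellow tube hasn't moved. Next I'll carry it over the tray and level it on the way.

```bash
python3 -m pendant '[{"x":0.12,"y":-0.4,"z":-0.2,"rx":-0.03,"ry":0.3,"rz":-0.16,"jaw":0},{"x":0.12,"y":-0.7,"z":-0.24,"rx":-0.03,"ry":0.6,"rz":-0.3,"jaw":0},{"x":0.1,"y":-1,"z":-0.24,"rx":-0.032,"ry":0.771,"rz":-0.408,"jaw":0},{"x":0.1,"y":-1,"z":-0.24,"rx":-0.032,"ry":0.771,"rz":-0.408,"jaw":0},{"x":0.1,"y":-1,"z":-0.24,"rx":-0.032,"ry":0.771,"rz":-0.408,"jaw":0}]'
cat > tr.py <<'E'
from rows import *
import sys
a=.2105
def zt(deg):
    t=np.radians(deg);return np.array([-np.sin(t)*np.cos(a),-np.sin(t)*np.sin(a),-np.cos(t)])
yt=[-np.sin(a),np.cos(a),0]
E
python3 -c "
from tr import *
print(env.state()['joints'].round(3))
delta([500,-130,190],zt(13),yt)"
```

```text
t: 5.4
eef_pos: [484.9, 74.7, 381.8]
tcp_rot: [-3.141, -0.227, -2.933]
ft_force: [0.9, 1.2, -1.1]
opening: 0.185
[ 0.025  0.358  1.869 -0.046  1.139 -1.731]
t 5.4 shift [-0.108 -1.356  0.148] turn [ 0.    -0.    -0.002] grasp now [447.2  66.7 215.2] F [ 0.9  1.2 -1.1] open 0.185
```

```bash
python3 -m pendant '[{"x":-0.1,"y":-0.4,"z":0,"rx":0,"ry":0,"rz":0,"jaw":0},{"x":-0.1,"y":-0.8,"z":0,"rx":0,"ry":0,"rz":0,"jaw":0},{"x":-0.1,"y":-1,"z":0,"rx":0,"ry":0,"rz":0,"jaw":0},{"x":-0.1,"y":-1,"z":0,"rx":0,"ry":0,"rz":0,"jaw":0}]'
python3 -c "
from tr import *
print(env.state()['joints'].round(3))
delta([529.2,-234,160],zt(13),yt)"
```

```text
t: 5.9
eef_pos: [530.5, -69.5, 378.8]
tcp_rot: [-3.141, -0.224, -2.934]
ft_force: [-0.4, 0.9, -1.6]
opening: 0.179
[-0.239  0.42   1.772 -0.106  1.154 -1.964]
t 5.9 shift [-0.099 -1.07   0.335] turn [-0.     0.004 -0.004] grasp now [493.4 -77.5 212.1] F [-0.4  0.9 -1.6] open 0.179
```

```bash
python3 -m pendant '[{"x":-0.05,"y":-0.4,"z":0,"rx":0,"ry":0,"rz":0,"jaw":0},{"x":-0.1,"y":-0.8,"z":0.1,"rx":0,"ry":0,"rz":0,"jaw":0},{"x":-0.1,"y":-1,"z":0.2,"rx":0,"ry":0,"rz":0,"jaw":0},{"x":-0.1,"y":-1,"z":0.2,"rx":0,"ry":0,"rz":0,"jaw":0},{"x":-0.1,"y":-1,"z":0.2,"rx":0,"ry":0,"rz":0,"jaw":0}]'
python3 -c "
from tr import *
print(env.state()['joints'].round(3))
cam('top','t6.png');cam('scene','s6.png')
t=cv2.imread('pics/t6.png')[130:260,320:440];s=cv2.imread('pics/s6.png')[130:260,110:260]
cv2.imwrite('pics/d6.png',np.hstack([cv2.resize(t,(370,400)),cv2.resize(s,(430,373))[:400] if 0 else cv2.resize(s,(430,400))]))
delta([529.2,-234,110],zt(13),yt)"
```

```text
t: 6.52
eef_pos: [569.4, -211.9, 347.2]
tcp_rot: [-3.142, -0.225, -2.93]
ft_force: [0.1, 0.1, -0.7]
opening: 0.182
[-0.446  0.55   1.628 -0.15   1.147 -2.154]
t 6.62 shift [-0.07  -0.088  0.471] turn [-0.001  0.003  0.002] grasp now [ 532.2 -220.   181.1] F [-0.3 -0.1  0.1] open 0.179
```

View pics/d6.png

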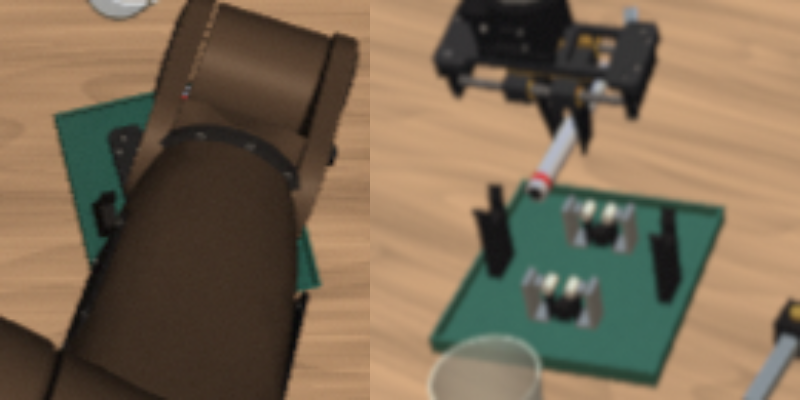

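The tube is held over the tray, its near end at (540,185) in the crop and pointing along the clips. I'll lower it closer and check the level against projections.

```bash
python3 -m pendant '[{"x":-0.07,"y":-0.088,"z":0.2,"rx":0,"ry":0,"rz":0,"jaw":0},{"x":-0.08,"y":-0.088,"z":0.4,"rx":0,"ry":0,"rz":0,"jaw":0},{"x":-0.1,"y":-0.088,"z":0.58,"rx":0,"ry":0,"rz":0,"jaw":0},{"x":-0.1,"y":-0.088,"z":0.58,"rx":0,"ry":0,"rz":0,"jaw":0}]'
python3 -c "
from tr import *
c=cam('scene','s7.png')
cv2.imwrite('pics/d7.png',cv2.resize(cv2.imread('pics/s7.png')[150:260,120:250],None,fx=6,fy=5.4,interpolation=cv2.INTER_CUBIC) if 0 else cv2.resize(cv2.imread('pics/s7.png')[160:260,130:250],None,fx=6,fy=6,interpolation=cv2.INTER_CUBIC))
s=env.state();R=Ro.from_euler('xyz',s['tcp_rot']);G=s['eef_pos']+R.apply([0,0,174])
# tube axis: tool x rotated by 13deg about y
ax=R.apply([1,0,0]);print(ax)
u=np.array([np.cos(a),np.sin(a),0])
print('tube C',G.round(1),'px ends',[(np.array(proj(c,G+k*u))-[130,160])*6 for k in(90,-90)])
print('clip tops',[(np.array(proj(c,np.array([529.2,-234,48])+k*u))-[130,160])*6 for k in(63,-63)])
delta([529.2,-234,60],zt(13),yt)"
```

```text
t: 7.12
eef_pos: [567.2, -226.3, 258.3]
tcp_rot: [3.14, -0.227, -2.93]
ft_force: [0.1, 0.1, -0.5]
opening: 0.182
[-0.95289186 -0.20460321  0.22390766]
tube C [ 529.5 -234.8   90. ] px ends [array([224.00837543, 353.09813783]), array([365.94052986, 107.20939243])]
clip tops [array([263.52902879, 384.94606359]), array([359.662186 , 211.5939668])]
t 7.17 shift [-0.045  0.005  0.215] turn [-0.     0.001  0.001] grasp now [ 530.1 -234.6   92.9] F [ 0.8 -0.5 -0.3] open 0.179
```

View pics/d7.png

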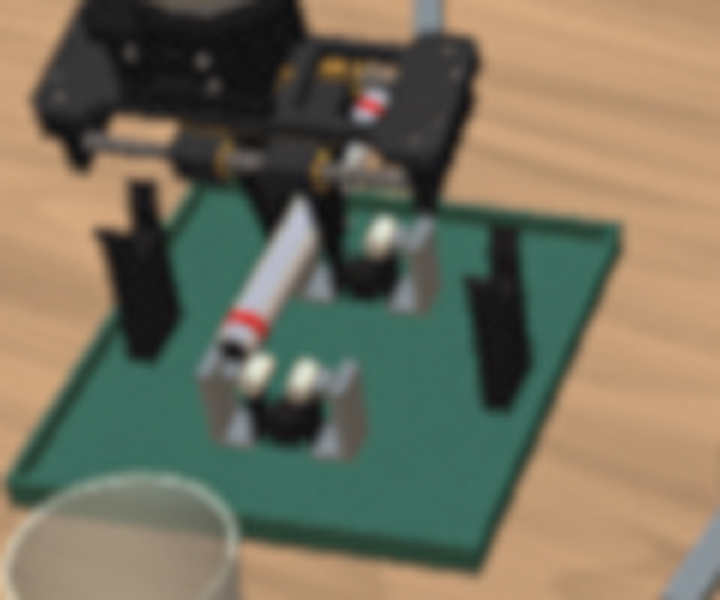

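Run:
```python
from tr import *
from scipy.optimize import least_squares
c=cam('scene');H=cv2.cvtColor(c['img'],cv2.COLOR_RGB2HSV)
m=cv2.inRange(H,(0,110,80),(8,255,255))|cv2.inRange(H,(170,110,80),(180,255,255))
m[:165]=0;m[260:]=0;m[:,:140]=0;m[:,230:]=0
n,_,st,ce=cv2.connectedComponentsWithStats(m);B=[ce[i] for i in range(1,n) if st[i,4]>2];print([(ce[i].round(2),st[i]) for i in range(1,n)])
s0=cv2.imread('pics/scene0.png');H0=cv2.cvtColor(s0,cv2.COLOR_BGR2HSV)
m=cv2.inRange(H0,(0,0,150),(180,60,255));m[:185]=0;m[245:]=0;m[:,:150]=0;m[:,225:]=0
n,_,st,ce=cv2.connectedComponentsWithStats(m)
print('rollers obs',[(ce[i].round(1).tolist(),int(st[i,4])) for i in range(1,n) if st[i,4]>3])
u=np.array([np.cos(a),np.sin(a),0]);w=np.array(yt)
for k in(52,-52):
  for l in(11,-11): print('pred',k,l,np.round(proj(c,np.array([529.2,-234,45])+k*u+l*w),1))
```

```text
[(array([191.17, 177.17]), array([189, 176,   5,   3,   6], dtype=int32)), (array([171.09, 213.  ]), array([168, 212,   6,   4,  11], dtype=int32))]
rollers obs [([185.8, 197.4], 12), ([193.3, 198.1], 14), ([172.4, 220.9], 17), ([180.3, 221.9], 15)]
pred 52 11 [179.5 222.8]
pred 52 -11 [171.7 221.8]
pred -52 11 [192.4 198.9]
pred -52 -11 [185.1 198. ]
```

Run:
```python
from tr import *
from scipy.optimize import least_squares
c=cam('scene')
obs=np.array([[171.09,213.0],[191.17,177.17]])-[.8,-.8]
o,_=ray(c,0,0)
def P(al,la,pi,dz,s=77.9):
    u=np.array([np.cos(a),np.sin(a),0]);w=np.array(yt)
    C=np.array([529.5,-234.8,90+dz])+al*u+la*w
    d=np.cos(pi)*u+np.sin(pi)*np.array([0,0,1]);r=[]
    for k in(1,-1):
        Q=C+k*s*d;v=o-Q;v-=d*(v@d);v/=np.linalg.norm(v);r.append(proj(c,Q+v*8))
    return np.array(r)
print(P(0,0,0,0)-obs)
for s in (75,78,81):
  for dz in(0,):
    r=least_squares(lambda v:(P(v[0],v[1],v[2],dz,s)-obs).ravel(),[0,0,0.],x_scale=[5,5,.1]);print(s,r.x[:2].round(1),np.degrees(r.x[2]).round(1),r.fun.round(2))
```

```text
[[-0.15915337  0.1956887 ]
 [ 0.21068022  0.59845112]]
75 [-1.5 -0.6] -2.2 [ 0.34 -0.06 -0.37  0.09]
78 [-1.7 -0.6] -0.6 [-0.14  0.02  0.15 -0.03]
81 [-1.9 -0.7] 0.9 [-0.61  0.08  0.67 -0.14]
```

Per the two bands the tube is level within about 1° and centred within about 2 mm. Lowering onto the rollers.

```bash
python3 -m pendant '[{"x":-0.022,"y":0.004,"z":0.1,"rx":0,"ry":0,"rz":0,"jaw":0},{"x":-0.045,"y":0.004,"z":0.2,"rx":0,"ry":0,"rz":0,"jaw":0},{"x":-0.057,"y":0.004,"z":0.25,"rx":0,"ry":0,"rz":0,"jaw":0},{"x":-0.057,"y":0.004,"z":0.25,"rx":0,"ry":0,"rz":0,"jaw":0}]'
python3 -c "
from tr import *
c=cam('scene','s8.png')
cv2.imwrite('pics/d8.png',cv2.resize(cv2.imread('pics/s8.png')[160:260,130:250],None,fx=6,fy=6,interpolation=cv2.INTER_CUBIC))
delta(np.array([529.2,-234,33])-3*zt(13),zt(13),yt)"
```

```text
t: 7.78
eef_pos: [567.1, -226.9, 220.1]
tcp_rot: [3.141, -0.227, -2.931]
ft_force: [0.6, 0.1, -1.2]
opening: 0.179
t 7.83 shift [-0.03   0.007  0.116] turn [0.    0.001 0.   ] grasp now [ 529.7 -234.9   53.9] F [-0.2  0.1 -0.5] open 0.18
```

View pics/d8.png

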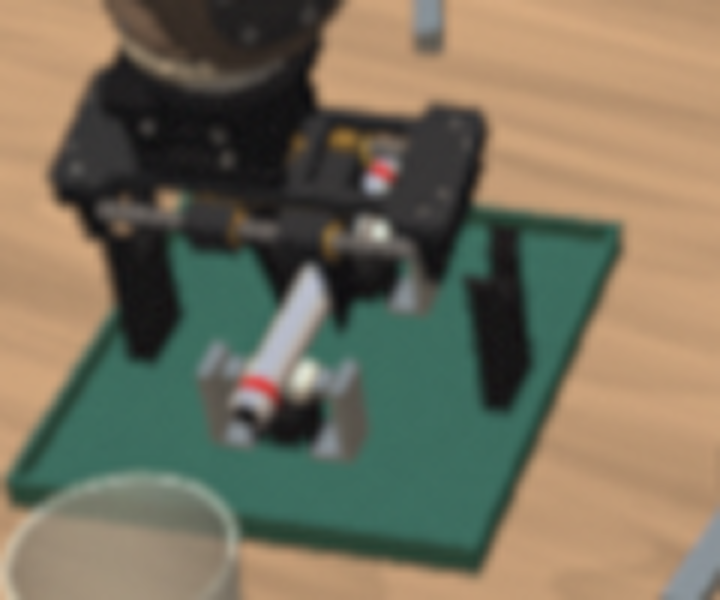

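Run:
```python
from tr import *
from scipy.optimize import least_squares
c=cam('scene');H=cv2.cvtColor(c['img'],cv2.COLOR_RGB2HSV)
m=cv2.inRange(H,(0,110,80),(8,255,255))|cv2.inRange(H,(170,110,80),(180,255,255))
m[:165]=0;m[260:]=0;m[:,:140]=0;m[:,230:]=0
n,_,st,ce=cv2.connectedComponentsWithStats(m);print([(ce[i].round(2),st[i]) for i in range(1,n)])
B=sorted([ce[i] for i in range(1,n) if st[i,4]>3],key=lambda p:-p[1])
o,_=ray(c,0,0);u=np.array([np.cos(a),np.sin(a),0]);w=np.array(yt)
s=env.state();R=Ro.from_euler('xyz',s['tcp_rot']);C0=s['eef_pos']+R.apply([0,0,174]);print(C0)
def P(al,la,pi,s=78):
    C=C0+al*u+la*w;d=np.cos(pi)*u+np.sin(pi)*np.array([0,0,1]);r=[]
    for k in(1,-1):
        Q=C+k*s*d;v=o-Q;v-=d*(v@d);v/=np.linalg.norm(v);r.append(proj(c,Q+v*8))
    return np.array(r)
ob=np.array(B)-[.8,-.8];print(P(0,0,0)-ob)
r=least_squares(lambda v:(P(*v)-ob).ravel(),[0,0,0.],x_scale=[5,5,.1]);print(r.x[:2],np.degrees(r.x[2]),r.fun)
```

```text
[(array([193.  , 187.88]), array([191, 187,   5,   3,   8], dtype=int32)), (array([173.36, 224.21]), array([170, 223,   7,   4,  14], dtype=int32))]
[ 529.15695574 -235.03817937   51.13880943]
[[-0.2145867   0.09219004]
 [ 0.05097497  0.69063411]]
[-1.73460112 -0.33018766] -0.9102035120512447 [-0.05400865  0.00831936  0.05882336 -0.01291675]
```

```bash
python3 -m pendant '[{"x":-0.018,"y":0.007,"z":0.03,"rx":0,"ry":0,"rz":0,"jaw":0},{"x":-0.025,"y":0.007,"z":0.06,"rx":0,"ry":0,"rz":0,"jaw":0},{"x":-0.033,"y":0.007,"z":0.09,"rx":0,"ry":0,"rz":0,"jaw":0},{"x":-0.04,"y":0.007,"z":0.118,"rx":0,"ry":0,"rz":0,"jaw":0},{"x":-0.04,"y":0.007,"z":0.118,"rx":0,"ry":0,"rz":0,"jaw":0}]'
python3 -c "
from tr import *
c=cam('scene','s9.png')
cv2.imwrite('pics/d9.png',cv2.resize(cv2.imread('pics/s9.png')[160:260,130:250],None,fx=6,fy=6,interpolation=cv2.INTER_CUBIC))
delta(np.array([529.2,-234,33])-3*zt(13),zt(13),yt)"
```

```text
t: 8.5
eef_pos: [568.6, -225.6, 201.9]
tcp_rot: [-3.142, -0.226, -2.931]
ft_force: [-3.1, -5.4, -5.9]
opening: 0.18
t 8.55 shift [ 0.008  0.    -0.002] turn [-0.     0.001  0.   ] grasp now [ 531.1 -233.7   35.3] F [-3.  -4.7 -6.1] open 0.183
```

View pics/d9.png

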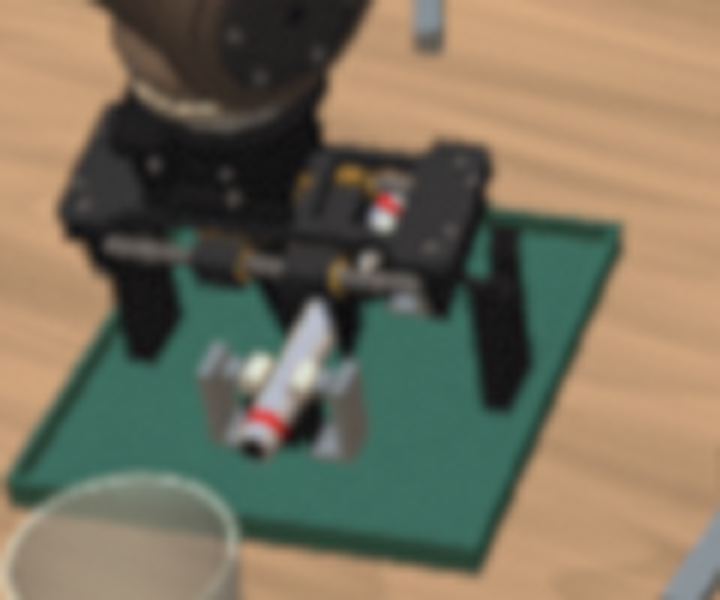

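The front clip's rollers have closed over the tube. The downward pull suggests the grip is holding it just above its rest, so I'll push a few mm further.

```bash
python3 -m pendant '[{"x":-0.003,"y":-0.004,"z":0.02,"rx":0,"ry":0,"rz":0,"jaw":0},{"x":-0.006,"y":-0.004,"z":0.033,"rx":0,"ry":0,"rz":0,"jaw":0},{"x":-0.006,"y":-0.004,"z":0.033,"rx":0,"ry":0,"rz":0,"jaw":0}]'
python3 -c "
from tr import *
delta(np.array([529.2,-234,33])-3*zt(13),zt(13),yt)"
```

```text
t: 8.93
eef_pos: [568.8, -225.7, 200.9]
tcp_rot: [-3.14, -0.225, -2.931]
ft_force: [-8.6, 6.0, 37.4]
opening: 0.182
t 8.93 shift [ 0.011  0.001 -0.008] turn [-0.002  0.003 -0.   ] grasp now [ 531.6 -233.9   34.2] F [-8.6  6.  37.4] open 0.182
```

Hard rest: +37 N with 1 mm of travel. Relieve, open, back out.

```bash
python3 -m pendant '[{"x":0.004,"y":0,"z":-0.018,"rx":0,"ry":0,"rz":0,"jaw":0},{"x":0.004,"y":0,"z":-0.018,"rx":0,"ry":0,"rz":0,"jaw":0.42},{"x":0.004,"y":0,"z":-0.018,"rx":0,"ry":0,"rz":0,"jaw":0.42},{"x":0.004,"y":0,"z":-0.018,"rx":0,"ry":0,"rz":0,"jaw":0.42},{"x":0.004,"y":0,"z":-0.018,"rx":0,"ry":0,"rz":0,"jaw":0.42},{"x":0.06,"y":0,"z":-0.26,"rx":0,"ry":0,"rz":0,"jaw":0.42},{"x":0.12,"y":0,"z":-0.55,"rx":0,"ry":0,"rz":0,"jaw":0.42},{"x":0.2,"y":0,"z":-0.87,"rx":0,"ry":0,"rz":0,"jaw":0.42},{"x":0.2,"y":0,"z":-0.87,"rx":0,"ry":0,"rz":0,"jaw":0.42}]'
python3 -c "
from tr import *
print(env.state()['joints'].round(3))
delta([520,-6,170],[0,0,-1],[-.01,1,0])"
```

```text
t: 10.05
eef_pos: [568.8, -226.1, 334.5]
tcp_rot: [-3.138, -0.221, -2.932]
ft_force: [0.7, -0.0, -0.5]
opening: 0.42
[-0.467  0.57   1.63  -0.157  1.118 -2.167]
t 10.05 shift [ 0.022  1.503 -0.045] turn [-0.033 -0.28   0.254] grasp now [ 532.4 -234.6  167.7] F [ 0.7 -0.  -0.5] open 0.42
```

```bash
python3 -m pendant '[{"x":0.01,"y":0.4,"z":-0.04,"rx":-0.033,"ry":-0.28,"rz":0.254,"jaw":0.6},{"x":0.02,"y":0.8,"z":-0.04,"rx":-0.033,"ry":-0.28,"rz":0.254,"jaw":0.6},{"x":0.02,"y":1,"z":-0.04,"rx":-0.033,"ry":-0.28,"rz":0.254,"jaw":0.6},{"x":0.02,"y":1,"z":-0.04,"rx":-0.033,"ry":-0.28,"rz":0.254,"jaw":0.6}]'
python3 -c "
from tr import *
print(env.state()['joints'].round(3))
c=cam('scene','s10.png');cam('top','t10.png')
t=cv2.imread('pics/t10.png')[140:245,330:430];s=cv2.imread('pics/s10.png')[170:260,120:240]
cv2.imwrite('pics/d10.png',np.hstack([cv2.resize(t,(362,380),interpolation=2),cv2.resize(s,(430,380),interpolation=2)]))
delta([520,-6,170],[0,0,-1],[-.01,1,0])"
```

```text
t: 10.55
eef_pos: [535.2, -78.0, 336.9]
tcp_rot: [3.138, -0.007, -3.129]
ft_force: [-0.2, -1.1, 0.2]
opening: 0.601
[-0.267  0.456  1.84   0.002  0.853 -1.851]
t 10.65 shift [ 0.101  0.494 -0.025] turn [ 0.003 -0.008  0.001] grasp now [534.9 -79.4 165.9] F [ 0.4 -0.1  0.6] open 0.6
```

View pics/d10.png

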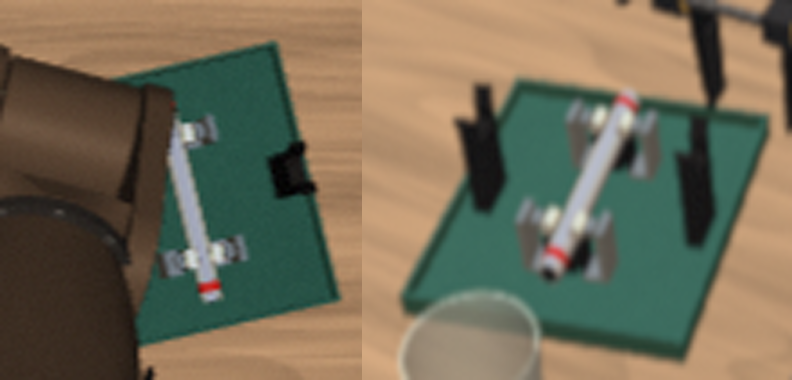

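The tube now sits in both clips; I'll measure it once the arm is out of the way. On to the clamp arm.

```bash
python3 -m pendant '[{"x":0.1,"y":0.3,"z":0,"rx":0,"ry":0,"rz":0,"jaw":0.6},{"x":0.1,"y":0.494,"z":0.2,"rx":0,"ry":0,"rz":0,"jaw":0.6},{"x":0.1,"y":0.494,"z":0.45,"rx":0,"ry":0,"rz":0,"jaw":0.6},{"x":0.1,"y":0.494,"z":0.45,"rx":0,"ry":0,"rz":0,"jaw":0.6}]'
python3 - <<'E'
from tr import *
c=cam('scene','s11.png');ct=cam('top','t11.png')
t=cv2.imread('pics/t11.png')[140:245,330:430];s=cv2.imread('pics/s11.png')[190:280,220:340]
cv2.imwrite('pics/d11.png',np.hstack([cv2.resize(t,(362,380),interpolation=2),cv2.resize(s,(430,380),interpolation=2)]))
delta([520,-6,24],[0,0,-1],[-.01,1,0])
# tube seat check: red bands both views
for n,k,b in(('top',ct,(330,140,430,245)),('scene',c,(140,165,230,260))):
    H=cv2.cvtColor(k['img'],cv2.COLOR_RGB2HSV);m=cv2.inRange(H,(0,110,80),(8,255,255))|cv2.inRange(H,(170,110,80),(180,255,255))
    o=np.zeros_like(m);o[b[1]:b[3],b[0]:b[2]]=m[b[1]:b[3],b[0]:b[2]]
    N,_,st,ce=cv2.connectedComponentsWithStats(o);print(n,[(ce[i].round(2),onz(k,*ce[i],41).round(1)) for i in range(1,N) if st[i,4]>3])
E
```

```text
t: 11.15
eef_pos: [519.6, -6.3, 268.2]
tcp_rot: [3.138, -0.01, -3.132]
ft_force: [0.9, -0.7, 0.8]
opening: 0.6
t 11.25 shift [-0.002  0.002  0.504] turn [ 0.003 -0.007 -0.002] grasp now [519.2  -6.   99.6] F [0.4 0.3 0.2] open 0.598
top [(array([375.21, 169.26]), array([ 605.3, -216.5,   41. ])), (array([387.31, 218.69]), array([ 453.1, -248.9,   41. ]))]
scene [(array([193.71, 193.86]), array([ 450.4, -246.1,   41. ])), (array([174.5, 230. ]), array([ 603.7, -211.9,   41. ]))]
```

View pics/d11.png

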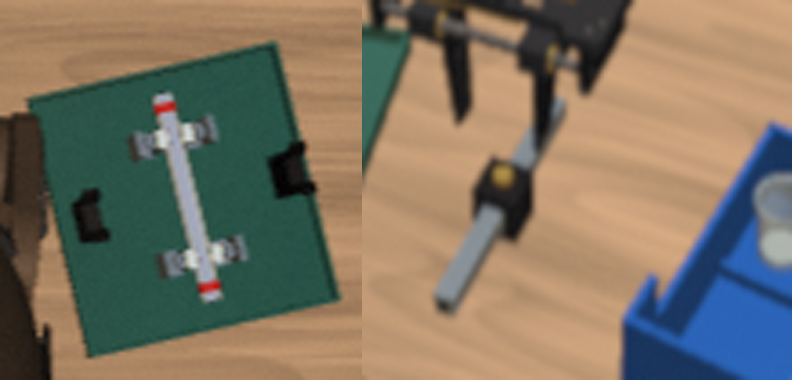

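The tube lies in both clips, with bands at (605,-217) and (453,-249), so it is centred within about 1 mm of the tray's centre. Lowering over the boss block and gripping.

```bash
python3 -m pendant '[{"x":0,"y":0,"z":0.25,"rx":0,"ry":-0.007,"rz":0,"jaw":0.6},{"x":0,"y":0,"z":0.42,"rx":0,"ry":-0.007,"rz":0,"jaw":0.6},{"x":0,"y":0,"z":0.502,"rx":0,"ry":-0.007,"rz":0,"jaw":0.6},{"x":0,"y":0,"z":0.502,"rx":0,"ry":-0.007,"rz":0,"jaw":0.6}]'
python3 - <<'E'
from tr import *
c=cam('scene','s12.png')
s=cv2.imread('pics/s12.png')[190:280,220:340]
cv2.imwrite('pics/d12.png',cv2.resize(s,(720,540),interpolation=2))
delta([520,-6,24],[0,0,-1],[-.01,1,0])
E
```

```text
t: 11.75
eef_pos: [519.6, -5.8, 195.4]
tcp_rot: [3.139, 0.0, -3.132]
ft_force: [-0.6, 0.3, -0.7]
opening: 0.596
t 11.8 shift [-0.003 -0.002  0.006] turn [ 0.003  0.001 -0.001] grasp now [519.8  -5.2  24.8] F [ 0.7 -0.1  0. ] open 0.601
```

View pics/d12.png

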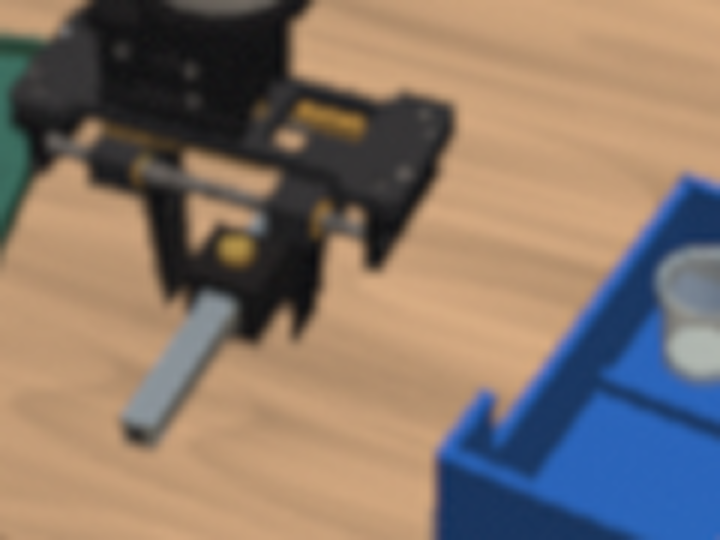

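The fingers straddle the boss and touch nothing. Closing.

```bash
python3 -m pendant '[{"x":0,"y":0,"z":0,"rx":0,"ry":0,"rz":0,"jaw":0},{"x":0,"y":0,"z":0,"rx":0,"ry":0,"rz":0,"jaw":0},{"x":0,"y":0,"z":0,"rx":0,"ry":0,"rz":0,"jaw":0},{"x":0,"y":0,"z":0,"rx":0,"ry":0,"rz":0,"jaw":0},{"x":0,"y":0,"z":-0.3,"rx":0,"ry":0,"rz":0,"jaw":0},{"x":0,"y":0,"z":-0.6,"rx":0,"ry":0,"rz":0,"jaw":0},{"x":0,"y":0,"z":-1,"rx":0,"ry":0,"rz":0,"jaw":0},{"x":0,"y":0,"z":-1,"rx":0,"ry":0,"rz":0,"jaw":0},{"x":0,"y":0,"z":-1,"rx":0,"ry":0,"rz":0,"jaw":0}]'
python3 - <<'E'
from tr import *
delta([529.3,-234,174],[0,0,-1],[np.cos(a),np.sin(a),0])
E
```

```text
t: 12.92
eef_pos: [518.8, -5.7, 344.4]
tcp_rot: [3.139, -0.001, -3.132]
ft_force: [-0.4, 0.1, -2.2]
opening: 0.379
t 12.93 shift [-0.055 -1.523 -0.008] turn [ 0.003 -0.003  1.745] grasp now [518.7  -5.2 173.4] F [-0.4  0.1 -2.2] open 0.379
```

```bash
python3 -m pendant '[{"x":0,"y":-0.35,"z":0,"rx":0,"ry":0,"rz":0.22,"jaw":0},{"x":0,"y":-0.7,"z":0,"rx":0,"ry":0,"rz":0.44,"jaw":0},{"x":0,"y":-1,"z":0,"rx":0,"ry":0,"rz":0.66,"jaw":0},{"x":0,"y":-1,"z":0,"rx":0,"ry":0,"rz":0.88,"jaw":0},{"x":0,"y":-1,"z":0,"rx":0,"ry":0,"rz":0.9,"jaw":0},{"x":0,"y":-1,"z":0,"rx":0,"ry":0,"rz":0.9,"jaw":0}]'
python3 - <<'E'
from tr import *
print(env.state()['joints'].round(2))
delta([529.3,-234,174],[0,0,-1],[np.cos(a),np.sin(a),0])
E
```

```text
t: 13.68
eef_pos: [520.7, -155.4, 343.6]
tcp_rot: [3.14, -0.003, 2.449]
ft_force: [0.4, -0.2, -2.4]
opening: 0.375
[-0.41  0.45  1.83  0.    0.87 -1.29]
t 13.68 shift [-0.379 -0.367 -0.011] turn [ 0.001 -0.005  0.85 ] grasp now [ 520.4 -154.8  172.6] F [ 0.4 -0.2 -2.4] open 0.375
```

```bash
python3 -m pendant '[{"x":-0.2,"y":-0.2,"z":0,"rx":0,"ry":0,"rz":0.22,"jaw":0},{"x":-0.379,"y":-0.367,"z":0,"rx":0,"ry":0,"rz":0.44,"jaw":0},{"x":-0.379,"y":-0.367,"z":0,"rx":0,"ry":0,"rz":0.66,"jaw":0},{"x":-0.379,"y":-0.367,"z":0,"rx":0,"ry":-0.004,"rz":0.85,"jaw":0},{"x":-0.379,"y":-0.367,"z":0,"rx":0,"ry":-0.004,"rz":0.85,"jaw":0}]'
python3 - <<'E'
from tr import *
c=cam('scene','s13.png');ct=cam('top','t13.png')
t=cv2.imread('pics/t13.png')[130:260,320:440];s=cv2.imread('pics/s13.png')[120:260,110:260]
cv2.imwrite('pics/d13.png',np.hstack([cv2.resize(t,(370,400),interpolation=2),cv2.resize(s,(428,400),interpolation=2)]))
print(env.state()['joints'].round(2))
delta([529.3,-234,174],[0,0,-1],[np.cos(a),np.sin(a),0])
E
```

```text
t: 14.3
eef_pos: [529.1, -233.9, 344.0]
tcp_rot: [3.14, -0.0, 1.781]
ft_force: [0.1, 0.2, -1.6]
opening: 0.381
[-0.53  0.49  1.74  0.    0.9  -0.74]
t 14.4 shift [-0.     0.002 -0.005] turn [ 0.002 -0.     0.002] grasp now [ 529.3 -233.9  173.2] F [-0.4  0.4 -2.2] open 0.377
```

View pics/d13.png

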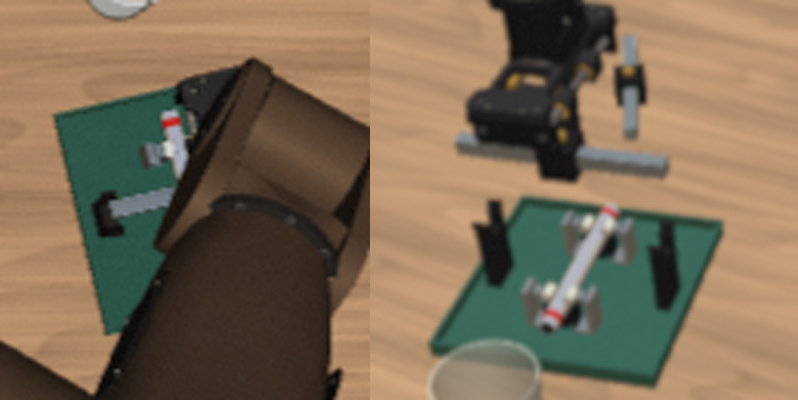

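```bash
python3 -m pendant '[{"x":0,"y":0,"z":0.2,"rx":0,"ry":0,"rz":0,"jaw":0},{"x":0,"y":0,"z":0.42,"rx":0,"ry":0,"rz":0,"jaw":0},{"x":0,"y":0,"z":0.42,"rx":0,"ry":0,"rz":0,"jaw":0}]'
python3 - <<'E'
from tr import *
c=cam('scene','s14.png')
s=cv2.imread('pics/s14.png')[160:260,130:250]
w=np.array(yt);u=np.array([np.cos(a),np.sin(a),0])
st=env.state();G=st['eef_pos']+Ro.from_euler('xyz',st['tcp_rot']).apply([0,0,171]);C=G-[0,0,6.8];print(G)
big=cv2.resize(s,None,fx=6,fy=6,interpolation=2)
cv2.imwrite('pics/d14.png',big)
for l in(100,-100): print('end',l,((np.array(proj(c,C+l*w))+[.8,-.8]-[130,160]+.5)*6-.5).round(0), 'top edge mid',((np.array(proj(c,C+l*w+[0,0,8]))+[.8,-.8]-[130,160]+.5)*6-.5).round(0))
for l in(87,-87): print('saddle top',l,((np.array(proj(c,np.array([529.3,-234,64])+l*w))+[.8,-.8]-[130,160]+.5)*6-.5).round(0))
E
```

```text
t: 14.78
eef_pos: [528.8, -234.1, 279.7]
tcp_rot: [-3.14, -0.003, 1.78]
ft_force: [0.2, -0.3, -2.1]
opening: 0.374
[ 529.23748229 -234.1304968   110.15353525]
end 100 [517. 225.] top edge mid [516. 211.]
end -100 [ 94. 172.] top edge mid [ 91. 158.]
saddle top 87 [498. 290.]
saddle top -87 [137. 243.]
```

View pics/d14.png

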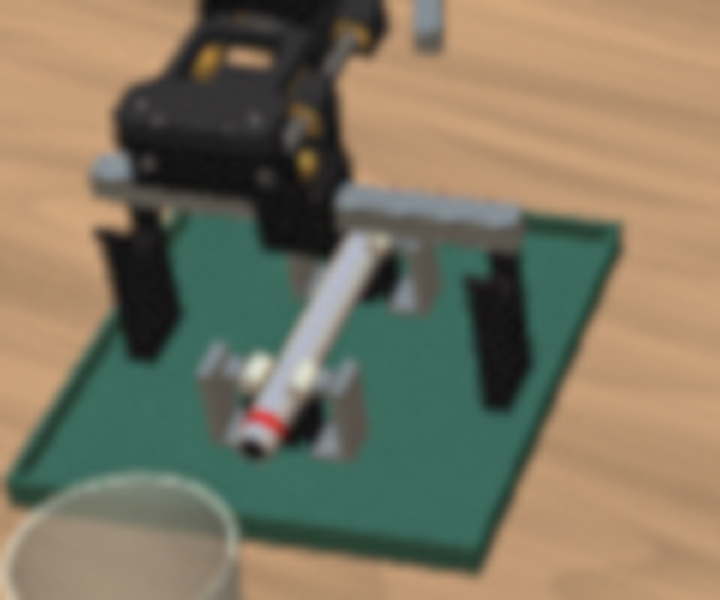

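The bar ends sit where predicted, (520,228) and (93,178), so it is centred within about 1 mm. Lowering into the saddles.

```bash
python3 -m pendant '[{"x":0,"y":0,"z":0.06,"rx":0,"ry":0,"rz":0,"jaw":0},{"x":0,"y":0,"z":0.12,"rx":0,"ry":0,"rz":0,"jaw":0},{"x":0,"y":0,"z":0.17,"rx":0,"ry":0,"rz":0,"jaw":0},{"x":0,"y":0,"z":0.17,"rx":0,"ry":0,"rz":0,"jaw":0}]'
python3 - <<'E'
from tr import *
c=cam('scene','s15.png')
cv2.imwrite('pics/d15.png',cv2.resize(cv2.imread('pics/s15.png')[160:260,130:250],None,fx=6,fy=6,interpolation=2))
delta([529.3,-234,78.8],[0,0,-1],[np.cos(a),np.sin(a),0])
E
```

```text
t: 15.32
eef_pos: [529.0, -234.4, 255.4]
tcp_rot: [3.14, -0.0, 1.777]
ft_force: [-0.2, 0.6, -2.0]
opening: 0.376
t 15.38 shift [0.003 0.002 0.04 ] turn [ 0.002  0.    -0.005] grasp now [ 529.4 -234.4   84.7] F [ 0.3 -0.2 -2.9] open 0.38
```

View pics/d15.png

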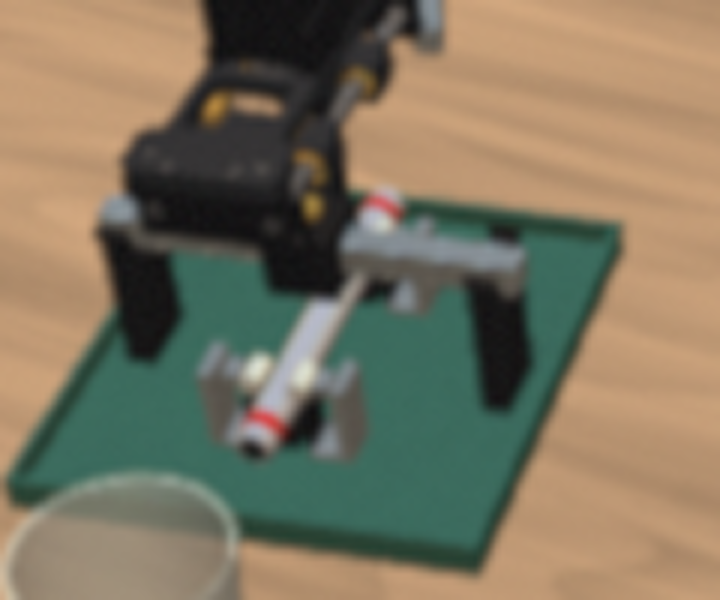

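The bar is between the saddle walls with no contact force. Six more mm.

```bash
python3 -m pendant '[{"x":0.002,"y":0,"z":0.025,"rx":0,"ry":0,"rz":0,"jaw":0},{"x":0.002,"y":0,"z":0.04,"rx":0,"ry":0,"rz":0,"jaw":0},{"x":0.002,"y":0,"z":0.04,"rx":0,"ry":0,"rz":0,"jaw":0}]'
python3 - <<'E'
from tr import *
delta([529.3,-234,78.8],[0,0,-1],[np.cos(a),np.sin(a),0])
E
```

```text
t: 15.75
eef_pos: [529.1, -234.2, 249.8]
tcp_rot: [3.14, 0.0, 1.777]
ft_force: [0.3, -0.1, -2.0]
opening: 0.379
t 15.75 shift [0.001 0.002 0.   ] turn [ 0.002  0.    -0.005] grasp now [ 529.4 -234.1   78.8] F [ 0.3 -0.1 -2. ] open 0.379
```

Not resting yet (still -2 N), so I'll nudge down 1 to 2 mm.

```bash
python3 -m pendant '[{"x":0,"y":0,"z":0.008,"rx":0,"ry":0,"rz":0,"jaw":0},{"x":0,"y":0,"z":0.012,"rx":0,"ry":0,"rz":0,"jaw":0}]'
python3 - <<'E'
from tr import *
delta([529.3,-234,78.8],[0,0,-1],[np.cos(a),np.sin(a),0])
E
```

```text
t: 16.0
eef_pos: [529.0, -234.1, 249.5]
tcp_rot: [3.139, 0.001, 1.777]
ft_force: [-6.8, 3.0, 21.1]
opening: 0.382
t 16.0 shift [ 0.     0.002 -0.002] turn [ 0.003  0.001 -0.005] grasp now [ 529.4 -234.2   78.5] F [-6.8  3.  21.1] open 0.382
```

It is resting on the saddle floors (+21 N). Ease off, open, and retreat upward.

```bash
python3 -m pendant '[{"x":0,"y":0,"z":-0.006,"rx":0,"ry":0,"rz":0,"jaw":0},{"x":0,"y":0,"z":-0.006,"rx":0,"ry":0,"rz":0,"jaw":0.56},{"x":0,"y":0,"z":-0.006,"rx":0,"ry":0,"rz":0,"jaw":0.56},{"x":0,"y":0,"z":-0.006,"rx":0,"ry":0,"rz":0,"jaw":0.56},{"x":0,"y":0,"z":-0.006,"rx":0,"ry":0,"rz":0,"jaw":0.56},{"x":0,"y":0,"z":-0.25,"rx":0,"ry":0,"rz":0,"jaw":0.56},{"x":0,"y":0,"z":-0.6,"rx":0,"ry":0,"rz":0,"jaw":0.56},{"x":0,"y":0,"z":-1,"rx":0,"ry":0,"rz":0,"jaw":0.56},{"x":0,"y":0,"z":-1,"rx":0,"ry":0,"rz":0,"jaw":0.56}]'
python3 - <<'E'
from tr import *
delta([420,60,230],[0,0,-1],[np.cos(a),np.sin(a),0])
E
```

```text
t: 17.12
eef_pos: [528.9, -234.2, 402.4]
tcp_rot: [3.134, 0.005, 1.777]
ft_force: [-0.7, -0.4, 0.1]
opening: 0.561
t 17.12 shift [ 2.068 -0.309 -0.004] turn [ 0.01   0.007 -0.005] grasp now [ 530.3 -234.8  231.4] F [-0.7 -0.4  0.1] open 0.561
```

```bash
python3 -m pendant '[{"x":0.4,"y":-0.1,"z":0,"rx":0,"ry":0,"rz":0,"jaw":0.56},{"x":0.8,"y":-0.2,"z":0,"rx":0,"ry":0,"rz":0,"jaw":0.56},{"x":1,"y":-0.3,"z":0,"rx":0,"ry":0,"rz":0,"jaw":0.56},{"x":1,"y":-0.3,"z":0,"rx":0,"ry":0,"rz":0,"jaw":0.56}]'
python3 -m pendant '[{"x":0.4,"y":0,"z":0,"rx":0,"ry":0,"rz":0,"jaw":0.56},{"x":0.8,"y":0,"z":0,"rx":0,"ry":0,"rz":0,"jaw":0.56},{"x":1,"y":0,"z":0,"rx":0,"ry":0,"rz":0,"jaw":0.56},{"x":1,"y":0,"z":0,"rx":0,"ry":0,"rz":0,"jaw":0.56}]'
python3 - <<'E'
from tr import *
c=cam('scene','s16.png');ct=cam('top','t16.png')
t=cv2.imread('pics/t16.png')[140:245,330:430];s=cv2.imread('pics/s16.png')[165:260,125:245]
cv2.imwrite('pics/d16.png',np.hstack([cv2.resize(t,(362,380),interpolation=2),cv2.resize(s,(430,380),interpolation=2)]))
t=cv2.imread('pics/t16.png')[100:250,170:320];s=cv2.imread('pics/s16.png')[170:330,230:420]
cv2.imwrite('pics/e16.png',np.hstack([cv2.resize(t,(370,370),interpolation=2),cv2.resize(s,(430,370),interpolation=2)]))
H=cv2.cvtColor(ct['img'],cv2.COLOR_RGB2HSV)
def rb(m,b,z,n,k):
    o=np.zeros_like(m);o[b[1]:b[3],b[0]:b[2]]=m[b[1]:b[3],b[0]:b[2]]
    N,_,st,ce=cv2.connectedComponentsWithStats(o)
    print(n,[(ce[i].round(2).tolist(),onz(k,*ce[i],z).round(1)[:2].tolist(),int(st[i,4])) for i in range(1,N) if st[i,4]>3])
rb(cv2.inRange(H,(0,110,80),(8,255,255))|cv2.inRange(H,(170,110,80),(180,255,255)),(330,140,430,245),41,'red',ct)
rb(cv2.inRange(H,(15,90,60),(32,255,255)),(365,175,400,215),95,'brass',ct)
HS=cv2.cvtColor(c['img'],cv2.COLOR_RGB2HSV)
rb(cv2.inRange(HS,(15,90,60),(32,255,255)),(165,175,205,225),95,'brass scene',c)
print(env.state()['eef_pos'])
E
```

```text
t: 17.62
eef_pos: [452.9, -95.1, 397.5]
tcp_rot: [3.141, -0.0, 1.779]
ft_force: [-0.1, -0.3, 0.1]
opening: 0.561
t: 18.12
eef_pos: [423.6, 51.2, 397.5]
tcp_rot: [3.14, 0.0, 1.779]
ft_force: [-0.0, -0.0, -0.1]
opening: 0.562
red [([375.21, 169.26], [605.3, -216.5], 19), ([387.31, 218.69], [453.1, -248.9], 16)]
brass [([385.0, 192.17], [529.6, -233.4], 23)]
brass scene [([184.5, 182.09], [471.3, -255.6], 406), ([180.51, 196.03], [529.0, -231.9], 37)]
[423.928747    49.82606738 397.54598012]
```

View pics/d16.png

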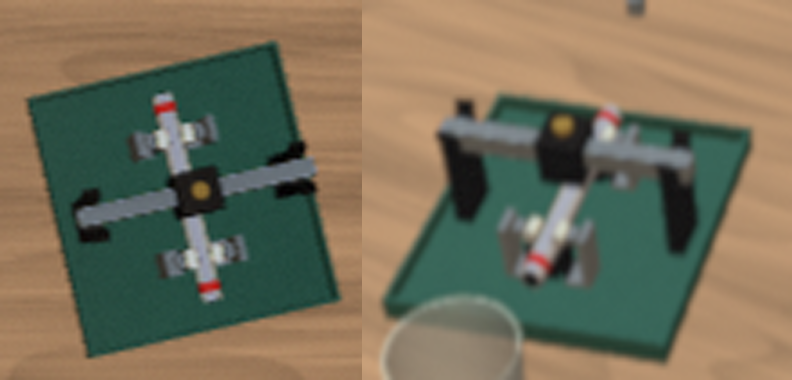

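View pics/e16.png

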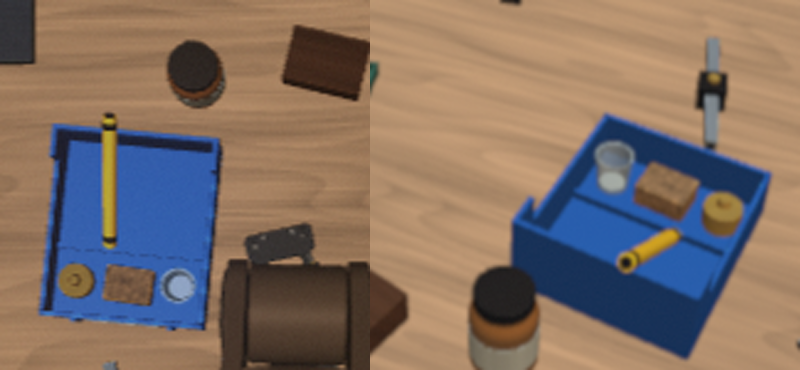

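The arm lies in both saddles with its screw head at (529.6,-233.4), against (529.3,-234) wanted. The crate and its contents are as before. One last check of the tube's height at both ends by triangulation.

Run:
```python
from tr import *
c=cam('scene');ct=cam('top')
for p,q in(((375.21,169.26),(174.5,230.0)),((387.31,218.69),(193.71,193.86))):
    print(tri(ct,p,c,np.array(q)-[.8,-.8]))
```

```text
(array([ 605.013039  , -215.73835581,   38.01609729]), np.float64(2.8453845820483377))
(array([ 452.79966873, -248.56706252,   39.09649934]), np.float64(1.6035444355877702))
```

```bash
python3 -c "
from h import *
print(env.job_done(), env.state()['t'])"
```

```text
the job is handed in; nothing more can be done
the job is handed in; nothing more can be done
```

The stand kit is put away and the job is handed in. The last clock reading was 18.1 s, taken just before the final camera checks.

- **Aluminium tube:** it came out of the crate and was pressed into both clips until it met a hard stop at about 37 N. Both red bands measured 38–39 mm high on the surface, against about 40 mm expected, so it is home and level to within about 1 mm. It sits within about 1–2 mm of midway along.
- **Clamp arm:** the one farthest from the base lies in both saddles above the tube. Its screw head measured (529.6, -233.4), and the tray centre was estimated at (529.3, -234). It was pressed down onto the saddle floors with about 21 N.
- **Everything else:** the last pictures show the yellow tube, the other crate contents, the jar and the wooden block where they were. The gripper was clear of everything.

**What went wrong or disagreed:**
- One move was refused because I left out the turn values, so nothing moved.
- The 35° approach to the tube hit a joint 4 limit, so I gripped at 22° and levelled the tube at the tray.
- The two cameras disagreed by about 2–3 mm. I corrected the scene view against the clip rollers.

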